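# Clamp a column of sweet cartons

### The arm

A 6-joint arm with a two-finger parallel gripper is mounted at the origin on the work surface. World frame = base frame: x ahead of the robot, y to its left, z up, the work surface at z = 0. Lengths are in m, angles in rad, forces in N, time in s.
With the tool pointing down it reaches from about 0.35 to 0.8 m from the base axis. Payload 7.3 kg.
Tool frame: the origin (TCP) lies at the very end of the fingers, on their centre line; the grasp point (between the pads) lies 19 mm behind it (manip.grip_depth is the distance from the TCP to the grasp point, in m); z points along the fingers, y is the line along which they close (so a half turn about z gives the same grasp; the last joint's range is limited). The gripper opens to 85 mm and grips with 20 to 120 N. Pads are 22 mm wide; open, the fingers measure 114 mm over their backs; the gripper's body (76 mm by 85 mm) begins 54 mm behind the grasp point. The pads swing forward as they close: fully open they stand 13 mm farther back than shut.
Start: joints at [1.085, 0.342, 1.524, -0, 1.275, -0.146], TCP at [0.175, 0.495, 0.231] pointing down, gripper open.
Joint ranges: [-2.53, 2.53], [-0.77, 2.02], [0.04, 2.7], [-1, 4.14], [0.28, 2.66], [-3.11, 3.11]. Speed limits (rad/s): [2.57, 2.57, 3.14, 3.14, 3.14, 3.14].

### API

Orientations are given as a unit quaternion [x, y, z, w].
In Python, from bench import manip gives the robot as it stands. The module is installed in compiled form; this text tells all that it offers. Calls block until the motion is done:
- manip.movep(position, orientation): joint-space move of the TCP to a pose.
- manip.move_straight(position, frame=None, speed=0.15): straight line of the TCP; frame=None keeps the orientation; speed is the mean speed in m/s.
- manip.movej(angles): joint-space move.
- manip.open() and manip.close_gripper(f_grip=None): open the fingers fully, or close them until they stop; f_grip is the grip in N (None keeps the last).
- manip.hold(seconds).
- manip.solve_ik(position, orientation): joint angles nearest the present ones, or None.
- manip.get_state(): the state.
- manip.camera(name): name is "scene" or "top" or "wrist"; returns a dict with "color" (384x512x3 uint8, blue, green, red), "z_map" (384x512 float32, m along the optical axis (not along the pixel's ray), 0 where there is no reading), "fx", "fy", "cx", "cy" (pixels), "D" ([k1, k2, p1, p2, k3] as OpenCV has them; the pictures are not rectified), "extrinsics" (4x4, takes a point from world to camera coordinates); the wrist camera has in their place "mount" (4x4, takes a point from camera to tool coordinates, whose origin is the TCP and whose axes are the flange's). Camera axes: x right, y down, z forward; pixel columns grow to the right and rows downward; lengths in m; the calibration is good to about 2 mm. A picture is of the moment at which its call begins: read the wrist's pose just before it.
A pose or a line that the arm cannot do raises manip.IKError and nothing moves.
- manip.finish_job(): hands the job in; it is judged then, once.
Trained networks look in a picture, given as the dict that the camera call returned (one of the last four; its "shot" number tells which), for a name from the list of things; names that differ only in an ending like _2 or _b are one class to them, and where a whole thing is asked for, a point or a joint stands for the part that bears it (a point fixed in the world has none). Each returns a list of dicts, best first, with "confidence" (0 to 1); they miss things now and then, are a little off and sometimes report something else, mostly with a low value. They report only what shows in the picture. A call takes as long as a camera call.
- manip.search_frame(picture, name): "at" ([x, y, z] in m, in world coordinates, good to about 4 mm: the middle of the surface that is visible of it).
- manip.spot_point(picture, name): "at" ([x, y, z] in m, in world coordinates, good to about 4 mm: a listed point, or the origin of a listed thing).
The state is a dict: "time": time; "qpos": joint angles; "dq": joint speeds; "tau": joint torques, N m; "position": TCP position; "tcp_rot": TCP orientation; "contact_force": force on the tool from outside, world axes, zero at the start; "ft_torque": the same for the moment, N m; "finger_gap": finger opening in m; "finger_force": force on a finger pad.
Only numpy, scipy, OpenCV 4.12 (cv2) and the standard library are available. Lean on these libraries where they do the work, as an engineer would, in place of code of your own. Each camera call takes 0.05 s, during which the arm holds its last target. There are 200 camera calls.

### The job

Finish the column of cartons in the bench clamp: set the taller of the two loose cartons squarely, long side along long side, on the carton that already stands there, and the flatter loose one squarely on top of that. Then pump the clamp's trigger lever with repeated strokes until the sprung pad has pushed the whole column up against the fixed jaw and is itself pressed in to about half of its spring travel, never close to the end of it, which would crush the cartons, and finish while still holding the lever down there with nothing else touching the column. Move the rod and pad only through the lever, and leave the other things on the table where they stand.

Things in the scene. Friction and masses are not known exactly. Their poses are not given: they have to be found in the camera images.
- clamp: steel bench clamp, bolted down. Origin on the table under the middle of the fixed jaw's face; z up, y along the clamp from pad to fixed jaw (the way the pad presses), x across. Base plate 90 wide, 12 thick, y -290 to +35; the column stands on it. Fixed jaw: upright plate 64 wide, face at y = 0, top 122 up. Grey cheeks (x to +-21, y -277 to -215, 134 tall) carry the lever
- lever_pad (a point): centre of the top face of the black thumb plate (34 x 46, 10 thick) at the lever's free end, 115 from the pivot towards the clamp's -y, 5 above the bar's centre line; its z is square to the plate. Push it down from above, e.g. with closed fingertips. At rest the bar leans 0.42 rad up (plate about 173 above the table); at the end of the stroke 0.18 rad below level (about 106)
- lever (a joint): trigger lever, rad: 0 = up (rest), 0.6 = end of stroke; a spring lifts it. A full stroke feeds the rod about 18 mm (9 to 26): up to 9 mm idle until the pawl finds a tooth, then about 0.045 m of rod per rad. Let it come all the way back to 0 for the next stroke; the rod stays. Push at the thumb plate: 3 to 5 N free, up to 8 N while clamping
- rod (a joint): toothed push rod (12 square, 70 above the table, with a 50 x 50 plate at its front that carries the pad), m, grows towards the fixed jaw, range 0 to 0.1; starts anywhere from 0 to 0.028. Held back only by a friction of 3 N, so after the lever is let go the pad springs back to 2 to 5 mm of compression
- pad (a joint): compression of the sprung pad against the rod, m: 0 = fully out, 0.020 = at its stop; 0.6 N per mm. The cartons slide along the clamp at about 2 to 6 mm of compression. Wanted at the end: about 0.010
- pad_face (a point): middle of the front face of the black rubber pad (56 wide, 8 thick, 19 to 125 above the table) at the front of the rod, 70 above the table; at rod = 0 and pad = 0 it is at y = -165 in the clamp's frame. Between the pad and the square plate behind it the gap is 22 when the pad is fully out, 2 at its stop
- base_carton_mid (a point): centre of the carton that already stands on the clamp's base plate, between pad and fixed jaw: 56 (x) x 100 (y, along the clamp) x 44 tall, z up, about 110 g, 4 to 16 short of the fixed jaw
- tall_carton_mid (a point): centre of the taller loose carton on the table: 56 (x) x 100 (y) x 60 tall, z up, about 110 g; grasp it across its 56 mm width
- flat_carton_mid (a point): centre of the flatter loose carton on the table: 56 (x) x 100 (y) x 44 tall, z up, about 110 g; grasp it across its 56 mm width
- lever_hinge (a point): pivot of the trigger lever, a bar 14 wide and 10 thick with the thumb plate at its end; it runs across the clamp at y = -235, 122 above the table. The lever turns about x
- food_tin: bystander: round food tin, 72 diameter, 100 tall; origin at the centre of its underside
- tape_roll: bystander: clear roll of tape lying flat, 90 diameter, 45 tall, open centre; origin at the centre of its underside
- sweet_jar: bystander: closed sweet jar, 70 diameter, 120 tall; origin at the centre of its underside
- cup_stack: bystander: upside-up stack of paper cups, 72 diameter, 100 tall; origin at the centre of its underside
- label_pad: bystander: square pad of paper labels, 60 x 60, 18 tall; origin at the centre of its underside
- biscuit_tin: bystander: square metal biscuit tin, 94 x 94, 84 tall; origin at the centre of its underside
- price_gun: bystander: grey price-label gun lying on its side, 120 long head 34 wide and 50 tall, with a 70 long handle out to -x; origin at the centre of its underside

How it is judged:
On the way, in this order (a step that is already met when the one before it is completed fails the run):
1. the taller carton stands squarely on the carton in the clamp, let go (horizontal distance between tall_carton_mid and base_carton_mid below 0.013 m and z of tall_carton_mid in the frame of base_carton_mid between 0.047 and 0.057 m and angle between the y axis of tall_carton_mid and the y axis of base_carton_mid, either way round below 0.14 rad and angle between tall_carton_mid's own z axis and vertical below 0.06 rad and contact force between each of the arm, the fingers and tall_carton below 0.1 N), for 0.2 s.
2. the flatter carton stands squarely on the taller one, let go (all of step 1 and horizontal distance between flat_carton_mid and tall_carton_mid below 0.013 m and z of flat_carton_mid in the frame of tall_carton_mid between 0.047 and 0.057 m and angle between the y axis of flat_carton_mid and the y axis of tall_carton_mid, either way round below 0.14 rad and angle between flat_carton_mid's own z axis and vertical below 0.06 rad and contact force between each of the arm, the fingers and base_carton below 0.1 N and contact force between each of the arm, the fingers and flat_carton below 0.1 N), for 0.2 s.
3. the pad is pressing on the stacked column (value of joint pad above 0.0015 m and horizontal distance between tall_carton_mid and base_carton_mid below 0.013 m and z of tall_carton_mid in the frame of base_carton_mid between 0.047 and 0.057 m and angle between the y axis of tall_carton_mid and the y axis of base_carton_mid, either way round below 0.14 rad and angle between each of tall_carton_mid, flat_carton_mid's own z axis and vertical below 0.06 rad and horizontal distance between flat_carton_mid and tall_carton_mid below 0.013 m and z of flat_carton_mid in the frame of tall_carton_mid between 0.047 and 0.057 m and angle between the y axis of flat_carton_mid and the y axis of tall_carton_mid, either way round below 0.14 rad), for 0.05 s.
At the end, for the whole second after the job is handed in: Base, taller, flatter carton in one column (centres within 13 mm, 0.14 rad), all within 5 mm of the fixed jaw and 0.08 rad of the clamp, at rest, untouched by the robot; pad compressed 6.5 to 15 of its 20 mm; fingers still hold the lever down with over 1 N (all of step 2 and y of base_carton_mid in the frame of clamp between -0.055 and -0.046 m and angle between the y axis of each of base_carton_mid, tall_carton_mid, flat_carton_mid and the y axis of clamp, either way round below 0.08 rad and y of tall_carton_mid in the frame of clamp between -0.055 and -0.046 m and y of flat_carton_mid in the frame of clamp between -0.055 and -0.046 m and value of joint pad between 0.0065 and 0.015 m and contact force between the fingers and lever above 1 N and value of joint lever above 0.05 rad and linear speed of each of base_carton, tall_carton, flat_carton below 0.02 m/s); the arm keeps its last pose, push and grip.
It fails at once if the pad is driven nearly to its stop (over 18.5 mm): the cartons are crushed (value of joint pad above 0.0185 m).
It fails at once if the robot pushes the rod or pad directly (contact force between any of the fingers, the arm and rod above 2 N).
It fails at once if a bystander is shifted by more than 40 mm (distance of any of food_tin, tape_roll, sweet_jar, cup_stack, label_pad, biscuit_tin, price_gun from where it was at the start of the episode above 0.04 m).
It also fails if it takes over 72 s, if anything falls off the work surface, if the arm or the gripper's body presses on something with over 40 N, if the wrist force passes 120 N, or if a joint passes its speed limit or range.

## Working session

There is one attempt and no reset: what is moved stays moved. The work goes in short steps, each a Python script; the robot and the scene stay as the last script left them, time stands still between calls to the robot, and variables do not carry over. Pictures are saved under pics/ and viewed, at most 10 in all, crops included, and the job is handed in when it is done.

```bash
mkdir -p pics; python3 - <<'E'
from bench import manip
import cv2, numpy as np
ims=[]
for c in ["scene","top"]:
    p=manip.camera(c); ims.append(p["color"])
    print(c)
    for n in ["clamp","lever_pad","pad_face","base_carton_mid","tall_carton_mid","flat_carton_mid","lever_hinge","food_tin","tape_roll","sweet_jar","cup_stack","label_pad","biscuit_tin","price_gun"]:
        r=manip.spot_point(p,n)[:2]
        print(n,[(np.round(d["at"],3).tolist(),round(d["confidence"],2)) for d in r])
    np.savez(f"{c}.npz",**{k:v for k,v in p.items() if k in("color","z_map","fx","fy","cx","cy","D","extrinsics")})
    cv2.imwrite(f"pics/{c}.png",p["color"])
print(manip.get_state())
E
```

```text
scene
clamp [([0.613, 0.164, 0.001], 0.86)]
lever_pad [([0.626, -0.176, 0.176], 0.59)]
pad_face [([0.615, 0.164, 0.0], 0.72), ([0.622, 0.011, 0.069], 0.57)]
base_carton_mid [([0.618, 0.105, 0.034], 0.96)]
tall_carton_mid [([0.452, 0.315, 0.029], 0.8)]
flat_carton_mid [([0.438, 0.069, 0.022], 0.97)]
lever_hinge [([0.622, -0.073, 0.125], 0.63)]
food_tin [([0.442, -0.31, -0.0], 0.88), ([0.438, 0.068, 0.02], 0.17)]
tape_roll [([0.431, -0.165, -0.001], 0.66)]
sweet_jar [([0.771, 0.05, 0.001], 0.79)]
cup_stack [([0.786, -0.127, 0.002], 0.98)]
label_pad [([0.434, 0.198, 0.002], 0.74)]
biscuit_tin [([0.707, 0.374, -0.0], 0.95)]
price_gun [([0.694, -0.325, -0.002], 0.85)]
top
clamp [([0.616, 0.163, -0.002], 0.84)]
lever_pad [([0.628, -0.175, 0.174], 0.94)]
pad_face [([0.622, 0.014, 0.069], 0.5)]
base_carton_mid [([0.619, 0.105, 0.032], 0.63), ([0.618, 0.16, -0.002], 0.29)]
tall_carton_mid [([0.456, 0.309, 0.028], 0.94), ([0.443, -0.309, 0.002], 0.69)]
flat_carton_mid [([0.437, 0.074, 0.022], 0.94)]
lever_hinge [([0.625, -0.068, 0.125], 0.89)]
food_tin [([0.446, -0.308, -0.001], 0.93)]
tape_ro
[... 265 characters left out ...]
0.002], 0.9)]
{'time': 1.5, 'qpos': array([ 1.08501119e+00,  3.42021028e-01,  1.52409922e+00,  1.34873374e-05,
        1.27539363e+00, -1.46009178e-01]), 'dq': array([ 0.00053744,  0.00093919,  0.00052728,  0.00073231,  0.00176696,
       -0.00015835]), 'tau': array([ 1.83699951e-03, -4.33552766e+01, -2.46270472e+01,  8.74474722e-05,
        2.27733758e-04, -3.04856906e-05]), 'position': array([0.17495974, 0.49501192, 0.23131086]), 'tcp_rot': array([1.69073878e-01, 9.85603380e-01, 3.94456854e-05, 6.10500988e-06]), 'contact_force': array([-0.19992688,  0.84447455,  0.59313185]), 'ft_torque': array([-0.07039913, -0.01234469,  0.05077603]), 'finger_force': 0.0, 'finger_gap': 0.0853780221809598}
```

```bash
cat > h.py <<'E'
import numpy as np, cv2
from scipy.spatial.transform import Rotation as R
def cloud(p, T=None):
    """world points HxWx3 ; T camera->world"""
    z=p["z_map"]; h,w=z.shape
    K=np.array([[p["fx"],0,p["cx"]],[0,p["fy"],p["cy"]],[0,0,1]],float)
    u,v=np.meshgrid(np.arange(w),np.arange(h))
    n=cv2.undistortPoints(np.stack([u,v],-1).reshape(-1,1,2).astype(np.float32),K,np.array(p["D"],float)).reshape(h,w,2)
    P=np.dstack([n[...,0]*z,n[...,1]*z,z])
    if T is None: T=np.linalg.inv(p["extrinsics"])
    P=P@T[:3,:3].T+T[:3,3]; P[z==0]=np.nan
    return P
def top_rect(P,c,z0,z1,r=0.08,long_y=True):
    m=(np.hypot(P[...,0]-c[0],P[...,1]-c[1])<r)&(P[...,2]>z0)&(P[...,2]<z1)
    m=cv2.morphologyEx(m.astype(np.uint8),cv2.MORPH_OPEN,np.ones((3,3)))
    n,l,s,_=cv2.connectedComponentsWithStats(m)
    if n<2: return None
    q=P[l==1+np.argmax(s[1:,4])]
    (cx,cy),(a,b),_=rr=cv2.minAreaRect((q[:,:2]*1000).astype(np.float32))
    box=cv2.boxPoints(rr); e=max([box[1]-box[0],box[2]-box[1]],key=np.linalg.norm)
    if e[1]<0:e=-e
    return dict(c=np.array([cx,cy])/1000,size=sorted([a,b]),yaw=np.arctan2(-e[0],e[1]),z=np.median(q[:,2]),n=len(q))
E
python3 - <<'E'
from h import *
for c in ["top","scene"]:
    P=cloud(np.load(c+".npz"))
    for n,k,a,b in [("tall",(.454,.312),.05,.07),("flat",(.437,.072),.036,.052),("base",(.618,.105),.048,.064)]:
        print(c,n,top_rect(P,k,a,b))
    m=(P[...,2]>.112)&(P[...,2]<.13)&(abs(P[...,0]-.615)<.06)&(P[...,1]>.1)&(P[...,1]<.24)
    print("jaw",cv2.minAreaRect((P[m][:,:2]*1000).astype(np.float32)))
    m=(P[...,2]>.009)&(P[...,2]<.016)&(abs(P[...,0]-.615)<.07)&(P[...,1]>-.2)&(P[...,1]<.24)
    print("plate",cv2.minAreaRect((P[m][:,:2]*1000).astype(np.float32)))
    m=(P[...,2]>.125)&(P[...,2]<.14)&(abs(P[...,0]-.615)<.06)&(P[...,1]>-.15)&(P[...,1]<.0)
    print("cheeks",cv2.minAreaRect((P[m][:,:2]*1000).astype(np.float32)))
E
```

```text
top tall {'c': array([0.45304755, 0.3124234 ]), 'size': [53.14915466308594, 102.6026382446289], 'yaw': np.float32(-0.18114153), 'z': np.float64(0.05993036485653247), 'n': 562}
top flat {'c': array([0.43523566, 0.07022616]), 'size': [56.405364990234375, 97.45301055908203], 'yaw': np.float32(0.18789935), 'z': np.float64(0.04421686790371182), 'n': 566}
top base {'c': array([0.61907758, 0.10339648]), 'size': [57.16597366333008, 97.62457275390625], 'yaw': np.float32(0.032358646), 'z': np.float64(0.05618657645032288), 'n': 555}
jaw ((614.8304443359375, 168.648193359375), (61.81475067138672, 12.842135429382324), 1.5381897687911987)
plate ((619.6586303710938, 35.58642578125), (90.30632019042969, 321.0579833984375), 1.9341728687286377)
cheeks ((624.01513671875, -80.22679138183594), (49.46851348876953, 59.413047790527344), 4.0463786125183105)
scene tall {'c': array([0.45394574, 0.31020908]), 'size': [62.71409606933594, 104.59394836425781], 'yaw': np.float32(-0.2103974), 'z': np.float64(0.05984409459858797), 'n': 476}
scene flat {'c': array([0.43702167, 0.06770923]), 'size': [59.25789260864258, 103.52957153320312], 'yaw': np.float32(0.15875258), 'z': np.float64(0.04384301960601855), 'n': 538}
scene base {'c': array([0.62038525, 0.10624217]), 'size': [60.657325744628906, 115.24247741699219], 'yaw': np.float32(0.07152523), 'z': np.float64(0.05596058755025557), 'n': 629}
jaw ((615.6793212890625, 166.4987335205078), (66.22319793701172, 18.9141788482666), 1.8171828985214233)
plate ((621.6903686523438, 33.15382385253906), (91.05826568603516, 325.7056884765625), 1.4348742961883545)
cheeks ((623.9967651367188, -84.78010559082031), (52.60923385620117, 60.9440803527832), 1.0694048404693604)
```

View pics/top.png

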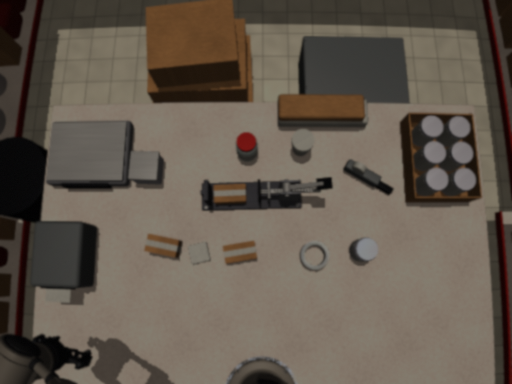

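View pics/scene.png

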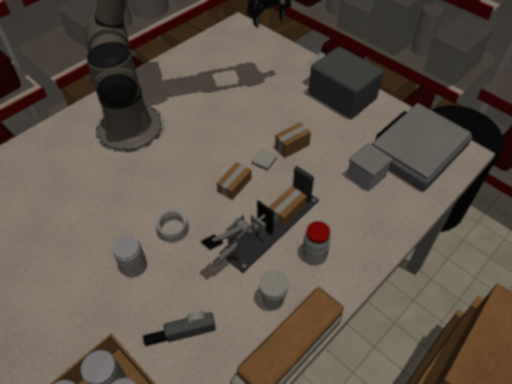

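Top view: the tall carton is at about (163,245), the flat one at (240,252) and the base carton in the clamp at (229,193). This agrees with the networks and the depth rectangles. The clamp's yaw is about 0.03 rad. Next I take a close look from above the tall carton, then from above the clamp.

```bash
cat >> h.py <<'E'
from bench import manip
def down(yaw, pos):
    """tool down, fingers closing along the carton's x axis; branch with the smaller joint-6 angle"""
    best=None
    for s in (1,-1):
        y=s*np.array([np.cos(yaw),np.sin(yaw),0]); z=np.array([0,0,-1.])
        q=R.from_matrix(np.c_[np.cross(y,z),y,z]).as_quat()
        j=manip.solve_ik(pos,q)
        if j is not None and (best is None or abs(j[5])<best[0]): best=(abs(j[5]),q,j)
    return best[1]
def wrist():
    s=manip.get_state(); p=manip.camera("wrist")
    T=np.eye(4); T[:3,:3]=R.from_quat(s["tcp_rot"]).as_matrix(); T[:3,3]=s["position"]
    return p, cloud(p,T@np.array(p["mount"]))
E
python3 - <<'E'
from h import *
for n,k,yaw,a,b,z in [("base",(.619,.104),.03,.048,.064,.30),("tall",(.4535,.312),-.19,.052,.068,.22)]:
    pos=np.array([*k,z]); manip.movep(pos,down(yaw,pos))
    p,P=wrist(); print(n,top_rect(P,k,a,b,.075),manip.get_state()["time"],manip.get_state()["qpos"].round(2))
    cv2.imwrite(f"pics/w_{n}.png",p["color"])
    if n=="base":
        m=(P[...,2]>.114)&(P[...,2]<.13)&(abs(P[...,0]-.615)<.06)&(P[...,1]>.14)&(P[...,1]<.24)
        print("jaw",cv2.minAreaRect((P[m][:,:2]*1000).astype(np.float32)))
        m=(P[...,2]>.115)&(P[...,2]<.13)&(abs(P[...,0]-.615)<.04)&(P[...,1]>-.03)&(P[...,1]<.05)
        print("pad",cv2.minAreaRect((P[m][:,:2]*1000).astype(np.float32)))
E
python3 -c "
import cv2;cv2.imwrite('pics/w.png',cv2.resize(cv2.hconcat([cv2.imread('pics/w_base.png'),cv2.imread('pics/w_tall.png')]),(800,300)))"
```

```text
base {'c': array([0.61984027, 0.10472061]), 'size': [56.061100006103516, 99.69502258300781], 'yaw': np.float32(0.042368412), 'z': np.float64(0.05610537982466268), 'n': 3181} 3.6833 [0.05 0.5  1.08 0.   1.55 0.01]
jaw ((616.068359375, 171.52059936523438), (63.13593673706055, 13.20658016204834), 1.8503001928329468)
pad ((621.4655151367188, 11.644991874694824), (55.378700256347656, 10.061623573303223), 1.7418254613876343)
tall {'c': array([0.45365027, 0.31333578]), 'size': [56.036861419677734, 100.35810089111328], 'yaw': np.float32(-0.18824364), 'z': np.float64(0.06013058056500392), 'n': 5015} 4.8083 [ 0.46  0.4   1.47 -0.    1.27  0.65]
```

View pics/w.png

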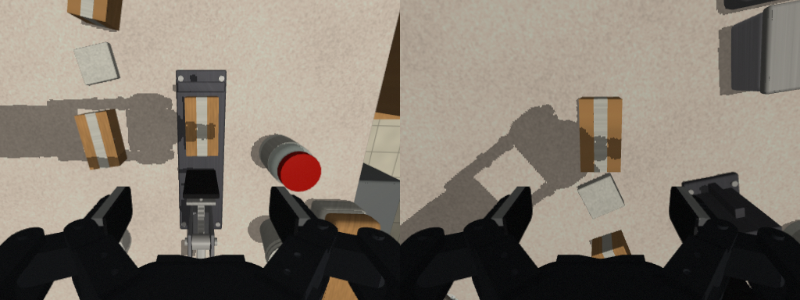

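The wrist view shows the base carton (left picture, 200,125) between the pad and the jaw, and the tall carton (right picture, 600,135). The rectangles match the given sizes to 0.5 mm. Now I grasp and stack the tall carton.

```bash
cat >> h.py <<'E'
def pick_place(c,yaw,ztcp,dst,dyaw,zbase):
    A=lambda z:np.array([*c,z]); B=lambda z:np.array([*dst,z])
    q=down(yaw,A(.15)); manip.open(); manip.movep(A(.15),q); manip.move_straight(A(ztcp),speed=.15)
    manip.close_gripper(30); print("gap",manip.get_state()["finger_gap"])
    up=zbase+ztcp
    manip.move_straight(A(.23),speed=.2)
    q2=down(dyaw,B(.25)); manip.movep(B(.25),q2)
    manip.move_straight(B(up+.02),speed=.15); s=manip.get_state(); print("gap",s["finger_gap"],s["contact_force"])
    manip.move_straight(B(up+.001),speed=.03); s=manip.get_state(); print("pos",s["position"],s["contact_force"])
    manip.open(); manip.hold(.1)
    manip.move_straight(B(up+.1),speed=.15)
E
python3 - <<'E'
from h import *
pick_place((.4537,.3133),-.188,.021,(.6198,.1047),.038,.056)
pos=np.array([.6195,.104,.36]); manip.movep(pos,down(.035,pos))
p,P=wrist(); cv2.imwrite("pics/w2.png",p["color"])
print(top_rect(P,(.6198,.1047),.108,.124,.065))
k=(.436,.071);pos=np.array([*k,.22]); manip.movep(pos,down(.18,pos))
p,P=wrist();print(top_rect(P,k,.036,.052,.075)); print(manip.get_state()["time"])
E
```

```text
gap 0.055601199431645563
gap 0.05578849500670533 [ 0.37227605  0.18168157 -0.42402982]
pos [0.61973668 0.10467028 0.0779521 ] [-0.89393309  0.68459073  0.77605652]
{'c': array([0.61898999, 0.1045108 ]), 'size': [55.92487335205078, 100.15689849853516], 'yaw': np.float32(0.03791104), 'z': np.float64(0.11608060368286927), 'n': 3240}
{'c': array([0.43630109, 0.07140855]), 'size': [56.13527297973633, 100.26924896240234], 'yaw': np.float32(0.17500691), 'z': np.float64(0.04415990535105346), 'n': 4559}
14.0833
```

View pics/w2.png

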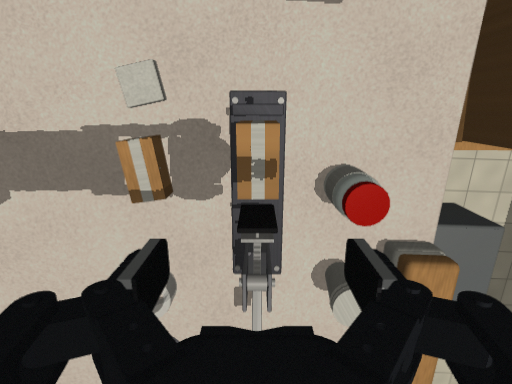

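The tall carton sits squarely on the base carton at about (258,160), 1 mm off. Next is the flat carton, then the first part of a lever stroke with pictures.

```bash
cat >> h.py <<'E'
O=np.array([.616,.165]); YAW=.032
def clampw(x,y,z): c,s=np.cos(YAW),np.sin(YAW); return np.array([O[0]+c*x-s*y,O[1]+s*x+c*y,z])
def tow(P):  # world -> clamp
    c,s=np.cos(YAW),np.sin(YAW); d=P[...,:2]-O
    return np.dstack([c*d[...,0]+s*d[...,1],-s*d[...,0]+c*d[...,1],P[...,2]])
def lev(a,dz=0):
    f=.42-a; return clampw(0,-.235-.115*np.cos(f)+.005*np.sin(f),.122+.115*np.sin(f)+.005*np.cos(f)+dz)
E
python3 - <<'E'
from h import *
pick_place((.4363,.0714),.175,.012,(.6190,.1045),.037,.116)
pos=np.array([.6185,.09,.40]); manip.movep(pos,down(.035,pos))
p,P=wrist(); cv2.imwrite("pics/w3.png",p["color"])
print(top_rect(P,(.619,.1047),.152,.17,.065))
manip.close_gripper(30)
pos=lev(0,.03); manip.movep(pos,down(YAW,pos))
p,P=wrist(); cv2.imwrite("pics/w4.png",p["color"]); np.save("P4.npy",tow(P))
print(manip.spot_point(p,"lever_pad")[:1],lev(0)); print(p["mount"])
print(manip.get_state())
E
python3 -c "
import cv2;cv2.imwrite('pics/ww.png',cv2.resize(cv2.hconcat([cv2.imread('pics/w3.png'),cv2.imread('pics/w4.png')]),(800,300)))"
```

```text
gap 0.055648581195701506
gap 0.05572494621832301 [ 0.35133844  0.41909903 -1.17156124]
pos [0.61895216 0.10449064 0.12886982] [-1.22735561 -0.43024181 -0.09158151]
{'c': array([0.61816193, 0.10422772]), 'size': [56.00545120239258, 99.78414154052734], 'yaw': np.float32(0.03870036), 'z': np.float64(0.16010690659982862), 'n': 3385}
[{'at': [0.6254, -0.1726, 0.1756], 'confidence': 0.57}] [ 0.62681308 -0.1727934   0.1734579 ]
[[ 8.19504818e-04 -9.62212245e-01 -2.72299330e-01  6.98532362e-02]
 [ 9.99999373e-01  5.80725233e-04  9.57488125e-04 -1.13637595e-03]
 [-7.63175706e-04 -2.72299943e-01  9.62212117e-01 -1.42830997e-01]
 [ 0.00000000e+00  0.00000000e+00  0.00000000e+00  1.00000000e+00]]
{'time': 23.9667, 'qpos': array([-3.84624635e-01,  5.94817071e-01,  1.18391873e+00,  2.78160396e-04,
        1.36054311e+00, -4.18500220e-01]), 'dq': array([ 0.00174036, -0.00083356,  0.00455632,  0.00023659, -0.00098229,
       -0.00107233]), 'tau': array([-4.45481529e-01, -5.64172804e+01, -2.53765601e+01, -1.89053547e-02,
       -9.13702097e-03,  2.94886202e-03]), 'position': array([ 0.62768759, -0.17156478,  0.20479698]), 'tcp_rot': array([6.95049383e-01, 7.18961055e-01, 5.59376413e-04, 1.02174402e-03]), 'contact_force': array([ 0.35521093,  0.37114555, -1.08480446]), 'ft_torque': array([-0.04286518,  0.00557922,  0.02919822]), 'finger_force': 0.0, 'finger_gap': -0.0002903361537433075}
```

View pics/ww.png

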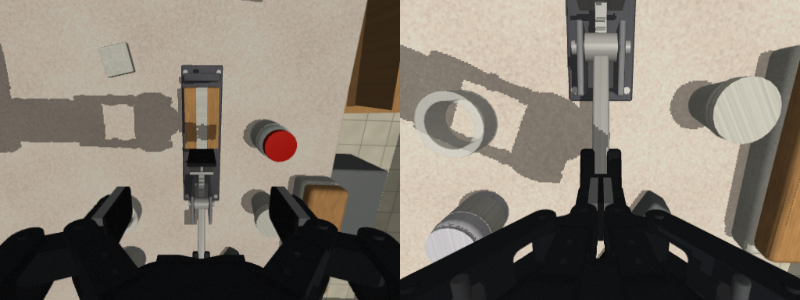

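The column of three is square: the flat carton is within 1 mm and 0.01 rad. The closed fingers hover over the thumb plate. Now the first stroke, logging force, followed by a measurement of the rod from above.

```bash
cat >> h.py <<'E'
def stroke(angs,v=.06):
    for a in angs:
        manip.move_straight(lev(a),speed=v); s=manip.get_state()
        f=.42-a
        print(f"a {a:.2f} z {1e3*(s['position'][2]-lev(a)[2]):.1f} F {s['contact_force'].round(1)} t {s['time']:.2f}")
def release():
    manip.move_straight(lev(.3),speed=.12); manip.move_straight(lev(0),speed=.08); manip.move_straight(lev(0,.02),speed=.1)
def look(name):
    pos=clampw(0,-.09,.33); manip.movep(pos,down(YAW,pos)); p,P=wrist(); C=tow(P)
    cv2.imwrite(f"pics/{name}.png",p["color"]); np.save(name+".npy",C)
    x,y,z=C[...,0],C[...,1],C[...,2]
    m=(abs(x)<.026)&(y>-.17)&(y<-.07)&(z>.118)&(z<.130); print("pad top y",np.nanpercentile(y[m],[2,50,98]).round(4),m.sum())
    m=(abs(x)<.024)&(abs(x)>.010)&(y>-.24)&(y<-.07)&(z>.085)&(z<.1); print("plate top y",np.nanpercentile(y[m],[2,50,98]).round(4) if m.any() else None,m.sum())
    for n,a,b in (("flat",.152,.17),):
        r=top_rect(P,clampw(0,-.057,0)[:2],a,b,.07); print(n,"clamp",tow(np.array([[[*r["c"],0]]])).ravel()[:2].round(4),"yaw",r["yaw"]-YAW)
    print("t",manip.get_state()["time"])
E
python3 - <<'E'
from h import *
stroke([0,.1,.2,.3,.4,.5,.57])
release()
look("k1")
E
```

```text
a 0.00 z -0.1 F [0.2 1.3 1.1] t 24.62
a 0.10 z -0.5 F [-0.4  0.9  0.9] t 24.96
a 0.20 z -0.3 F [0.2 1.1 1.3] t 25.30
a 0.30 z -0.5 F [-0.   0.8  1.6] t 25.64
a 0.40 z -0.4 F [0.7 0.3 2. ] t 25.98
a 0.50 z 0.0 F [0.5 0.4 1.9] t 26.32
a 0.57 z 0.1 F [ 0.1 -0.9  2.4] t 26.61
pad top y [-0.1391 -0.1349 -0.1319] 294
plate top y [-0.1679 -0.1623 -0.1319] 215
flat clamp [ 0.0001 -0.0609] yaw 0.0048361197
t 29.0917
```

```bash
ls pics
```

```text
k1.png
scene.png
top.png
w.png
w2.png
w3.png
w4.png
w_base.png
w_tall.png
ww.png
```

View pics/k1.png

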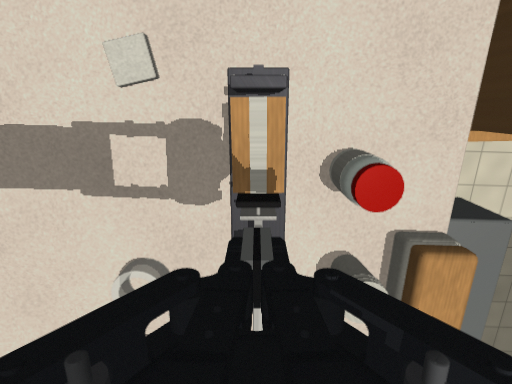

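The pad at (258,200) and its plate at (258,217) both show clearly. The rod moved from about 16 to 34 mm. A full second stroke stays safe, since the rod reaches 60 mm at most.

```bash
python3 - <<'E'
from h import *
C=np.load("k1.npy");x,y,z=C[...,0],C[...,1],C[...,2]
m=(abs(x)<.022)&(abs(x)>.010)&(y>-.24)&(y<-.144)&(z>.09)&(z<.1);print("k1 plate",np.percentile(y[m],[2,50,98]),m.sum())
pos=lev(0,.02); manip.movep(pos,down(YAW,pos))
stroke([0,.2,.3,.4,.5,.57],.08)
release()
look("k2")
C=np.load("k2.npy");x,y,z=C[...,0],C[...,1],C[...,2]
m=(abs(x)<.022)&(abs(x)>.010)&(y>-.24)&(y<-.124)&(z>.09)&(z<.1);print("k2 plate",np.percentile(y[m],[2,50,98]),m.sum())
E
```

```text
k1 plate [-0.16798657 -0.16445379 -0.16179508] 97
a 0.00 z -0.1 F [-0.2  1.4  0.5] t 30.58
a 0.20 z -0.6 F [-0.3  0.7  1.2] t 31.02
a 0.30 z -0.2 F [-0.5  0.4  1.3] t 31.31
a 0.40 z -0.1 F [-0.3 -0.2  1.9] t 31.60
a 0.50 z 0.2 F [-0.  -0.2  3.9] t 31.89
a 0.57 z 0.2 F [ 0.8 -0.6  2.9] t 32.14
pad top y [-0.1211 -0.1208 -0.1205] 12
plate top y [-0.1492 -0.1455 -0.1439] 132
flat clamp [ 0.0001 -0.0608] yaw 0.005656205
t 34.625
k2 plate [-0.14919227 -0.14611894 -0.14396316] 90
```

The rod is at about 52 mm, having fed two 9 mm teeth per stroke with 7.7 mm idle. Stroke 3 should bring it to about 70 mm, which pushes the column to the jaw with about 5 mm of compression.

```bash
python3 - <<'E'
from h import *
pos=lev(0,.02); manip.movep(pos,down(YAW,pos))
stroke([0,.15,.25,.35,.45,.57],.05)
manip.hold(.2)
for n in("top","scene"):
    p=manip.camera(n); print(n,[ (tow(np.array([[r["at"]]])).ravel().round(4),r["confidence"]) for q in("pad_face","base_carton_mid") for r in manip.spot_point(p,q)[:1]])
release()
look("k3")
C=np.load("k3.npy");x,y,z=C[...,0],C[...,1],C[...,2]
m=(abs(x)<.022)&(abs(x)>.010)&(y>-.24)&(y<-.115)&(z>.09)&(z<.1);print("k3 plate",np.percentile(y[m],[2,50,98]),m.sum())
m=(abs(x)<.024)&(y>-.14)&(y<-.1)&(z>.11)&(z<.13);print("pad",np.percentile(y[m],[2,50,98]),m.sum())
E
```

```text
a 0.00 z -0.2 F [0.1 1.1 0.8] t 36.27
a 0.15 z -0.2 F [-0.4  0.4  1.5] t 36.76
a 0.25 z -0.3 F [-0.4  1.   1.5] t 37.14
a 0.35 z -0.3 F [0.3 1.1 2.9] t 37.52
a 0.45 z 0.0 F [ 1.3 -0.3  3. ] t 37.91
a 0.57 z 0.2 F [1.  0.7 2.6] t 38.33
top [(array([ 0.0012, -0.1003,  0.0729]), 0.55), (array([ 0.0035, -0.0499,  0.0329]), 0.37)]
scene [(array([ 0.0048, -0.1029,  0.0693]), 0.9), (array([-0.0006, -0.052 ,  0.0335]), 0.72)]
pad top y nan 0
plate top y [-0.1324 -0.1291 -0.1275] 119
flat clamp [ 0.0008 -0.0505] yaw -0.0032563414
t 41.3167
k3 plate [-0.13237972 -0.1296052  -0.12761919] 84
  return np.nanmean(a, axis, out=out, keepdims=keepdims)
Traceback (most recent call last):
IndexError: index -1 is out of bounds for axis 0 with size 0
```

View pics/k3.png

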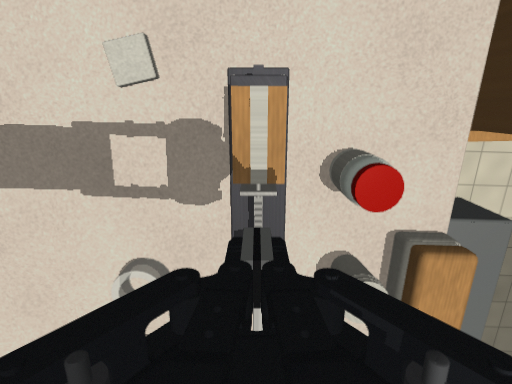

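The column is against the jaw: flat carton at y = -50.5 mm, rod at about 69 mm, pad at about 4 mm. Final stroke: the pawl should catch at about 0.14 rad, and 0.28 rad should give about 10 mm of compression. I compare scene and top shots before and after.

```bash
cat >> h.py <<'E'
def plate(tag):
    for n in("top","scene"):
        p=manip.camera(n); C=tow(cloud(p)); x,y,z=C[...,0],C[...,1],C[...,2]
        m=(abs(x)<.026)&(y>-.16)&(y<-.111)&(z>.07)&(z<.1); print(tag,n,"plate y",np.round([np.mean(y[m]),np.min(y[m]),np.max(y[m])],4) if m.any() else None,m.sum())
        cv2.imwrite(f"pics/{tag}_{n}.png",p["color"])
E
python3 - <<'E'
from h import *
pos=lev(0,.02); manip.movep(pos,down(YAW,pos)); manip.hold(.2)
print("F0",np.mean([manip.get_state()["contact_force"]],0))
plate("b")
stroke([0,.08,.12,.16,.20,.24,.28],.05)
manip.hold(.4); F=[]
for i in range(6): manip.hold(.05); F.append(manip.get_state()["contact_force"])
print("F",np.mean(F,0)); plate("a")
print(manip.get_state()["time"])
E
python3 - <<'E'
import cv2,numpy as np
def c(n,cx,cy): 
    i=cv2.imread(f"pics/{n}.png")[cy-25:cy+25,cx-40:cx+40]; return cv2.resize(i,(400,250),interpolation=cv2.INTER_CUBIC)
o=cv2.vconcat([cv2.hconcat([c("b_scene",270,215),c("a_scene",270,215)]),cv2.hconcat([c("b_top",258,193),c("a_top",258,193)])])
cv2.imwrite("pics/cmp.png",o)
E
```

```text
F0 [ 0.5112879   0.06740846 -0.0023064 ]
b top plate y [-0.136  -0.1581 -0.112 ] 80
b scene plate y [-0.131 -0.159 -0.111] 217
a 0.00 z -0.4 F [0.3 1.2 0.5] t 43.26
a 0.08 z -0.3 F [0.2 1.1 0.9] t 43.59
a 0.12 z -0.1 F [-0.  -0.9  1.7] t 43.84
a 0.16 z 0.0 F [1.1 1.  2.3] t 44.09
a 0.20 z -0.1 F [1.1 1.  3. ] t 44.34
a 0.24 z -0.1 F [0.7 1.  3.3] t 44.59
a 0.28 z -0.0 F [0.8 0.5 3.1] t 44.84
F [1.2454903  1.23497929 3.80261864]
a top plate y [-0.1335 -0.1582 -0.1119] 84
a scene plate y [-0.1295 -0.1596 -0.111 ] 212
45.6417
```

View pics/cmp.png

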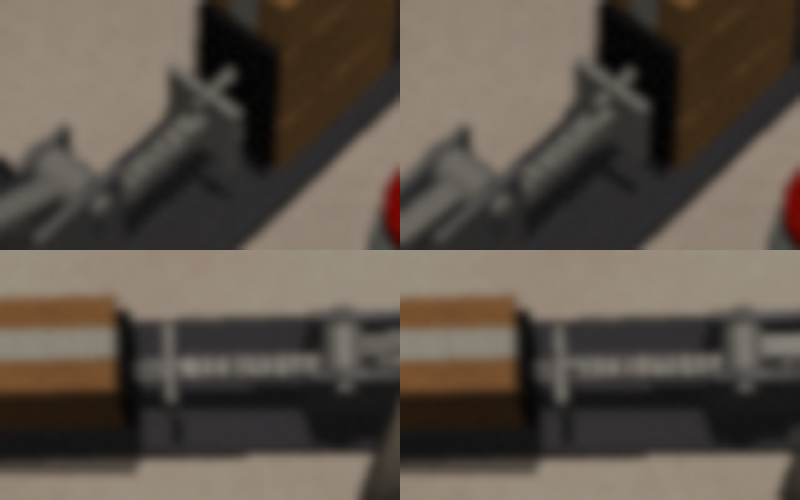

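The zoom shows the plate moved about 8 px (x5 zoom, 169 to 161 in the top view), roughly 5 mm, towards a column that stays still. Together with the 4 mm already there, the pad is at about 9 to 10 mm. The force rise at 0.12 rad matches the predicted catch, so I hand it in.

```bash
python3 -c "
from bench import manip
print(manip.finish_job())"
```

```text
the job is handed in; nothing more can be done
None
```

I handed the job in: the three cartons are stacked squarely against the fixed jaw, and the closed fingers hold the lever at about 0.28 rad with the pad at an estimated 9–10 mm; no verdict was returned.

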